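# Turn the valve's bonnet cap to its witness line with the ring spanner

### The arm

A 7-joint arm with a two-finger parallel gripper is mounted at the origin on the work surface. World frame = base frame: x ahead of the robot, y to its left, z up, the work surface at z = 0. Lengths are in m, angles in degrees, forces in N, time in s.
With the tool pointing down it reaches from about 0.425 to 0.95 m from the base axis. Payload 4.7 kg.
Tool frame: the origin (TCP) lies at the very end of the fingers, on their centre line; the grasp point (between the pads) lies 19 mm behind it; z points along the fingers, y is the line along which they close (so a half turn about z gives the same grasp; the last joint's range is limited). The gripper opens to 85 mm and grips with 20 to 120 N. Pads are 22 mm wide; open, the fingers measure 114 mm over their backs; the gripper's body (76 mm by 85 mm) begins 54 mm behind the grasp point. The pads swing forward as they close: fully open they stand 13 mm farther back than shut.
Start: joints at [-71.786, 26.849, -2.785, 87.806, 1.381, 65.374, -4.715], TCP at [0.229, 0.635, 0.231] pointing down, gripper open.
Joint ranges: [-148.3, 148.3], [-19.14, 114.17], [-79.39, 73.82], [5.75, 140.21], [-59.74, 239.74], [12.07, 113.84], [-152.46, 152.46]. Speed limits (degrees/s): [147.25, 147.25, 180, 180, 180, 180, 180].

### API

Orientations are given as [roll, pitch, yaw] about the fixed x, y, z axes, in that order (R = Rz(yaw) Ry(pitch) Rx(roll)).
In Python, from cell import * gives the robot as it stands. The module is installed in compiled form; this text tells all that it offers.
- The arm moves only by the tool arm_command, never from a script. Its argument "deltas" is a list that holds one entry, the list of rows, each a list of 6 numbers: the shift along the tool's x, y, z in m, then the turn, a rotation vector about the tool's x, y, z in degrees. A call has 1 to 8 rows; each row is the pose to reach, as a shift and turn from the pose commanded when the call began, along the tool's axes at that moment; what a row does not reach only later rows make up. A row lasts 1/8 s, in which the tool goes at most 62.5 mm and 10.7 degrees, less where a joint would pass 70% of its speed; a pose out of reach is approached as far as the arm can. A call with a gripper value outside its range is refused whole. "jaw" is the gripper command: -1 is fully open, 1 is shut, values between are in proportion, set as the call begins (left out, the last holds). The fingers move at their own pace and stop on an object; "grip_force" is the grip in N (left out, the last holds). Time passes only in rows, so rows that repeat a pose let the fingers close. It gives the time, the measured TCP pose, the force, the opening and the grip force at its end, in the units of the state.
- state(): the state, without advancing time (a new reading comes with each control period).
- snapshot(name): name is "scene" or "top" or "wrist"; returns a dict with "pixels" (420x560x3 uint8, red, green, blue), "depth" (420x560 float32, m along the optical axis (not along the pixel's ray), 0 where there is no reading), "intrinsics" (3x3 intrinsics, pixels), "camera_from_world" (4x4, takes a point from world to camera coordinates). Camera axes: x right, y down, z forward; pixel columns grow to the right and rows downward; lengths in m; the calibration is good to about 2 mm. A picture is of the moment at which its call begins.
- finish_job(): hands the job in; it is judged then, once.
The state is a dict: "t": time; "q": joint angles; "dq": joint speeds; "tau": joint torques, N m; "position": TCP position; "tool_rot": TCP orientation; "wrist_force": force on the tool from outside, world axes, zero at the start; "ft_torque": the same for the moment, N m; "finger_gap": finger opening in m; "grasp_force": force on a finger pad.
Only numpy, scipy, OpenCV 4.12 (cv2) and the standard library are available. Lean on these libraries where they do the work, as an engineer would, in place of code of your own. Each camera call takes 0.05 s, during which the arm holds its last target. There are 200 camera calls.

### The job

The ring spanner has been left on the hexagon of the valve's bonnet cap. Working near the spanner's free end, swing it round clockwise (seen from above) until the black witness line on the cap meets the one on the valve body, then lift the spanner off the hexagon and lay it flat in the tool tray - set it down, do not drop it. Leave the tray and the other valve parts where they stand.

Things in the scene. Friction and masses are not known exactly. Their poses are not given: they have to be found in the camera images.
- spanner: ring spanner, plain steel, 0.26 kg, 206 mm long. Origin: centre of its ring, on the underside; x along the handle, z up. Ring 15 mm thick, 41 mm across, 25 mm six-sided opening. Handle 26 mm wide, 10 mm thick to x = 54 mm, then 21 wide, 9 thick to its round end at x = 187; mid-thickness at z = 7.5 mm. Balance point at x = 57 mm. Has play on the hexagon: droops 6, lags 3 degrees; oiled
- ring (a point): centre of the spanner's ring, mid-thickness (7.5 mm above its underside)
- free_end (a point): point at mid-thickness of the handle near its free end, 176 mm from the ring's centre and 11 mm short of the tip
- cap (a joint): turn of the bonnet cap from its start, rad, growing clockwise seen from above; starts at 0 and can run on past the mark. It turns stiffly, about 1.5 N m (9 N at 165 mm), and stays where it is left. The cap is aluminium, 66 mm across, 14 mm high, its underside 105 mm above the desk, with a hexagon on top 24 mm across flats, 17 mm high
- hex_top (a point): centre of the top face of the cap's hexagon, on the cap's upright turning axis, 136 mm above the desk; the spanner's ring rests on the cap 17 mm below this
- vice: fixed dark machine vice, bed 210 x 90 mm with 130 mm wide lugs, jaws 72 mm high, screw and cross bar reaching to x = 166 mm, holding the cast aluminium valve body (collar 88 mm across, its top 105 mm above the desk). Origin on the desk below the cap's turning axis; screw to its +x, the valve's side flange (96 mm out, up to 93 mm high) to its +y
- cap_mark (a point): the cap's witness line, a black pen line 4 mm wide across its rim: the point where it reaches the rim's edge, 33.5 mm from the turning axis; it lies on the side of the cap opposite the spanner's handle. At the start 0.6 to 1.1 rad counter-clockwise of the body's line
- body_mark (a point): the valve body's witness line, a black pen line 4 mm wide across the collar around the cap, on the side of the vice screw: its inner end, 33.5 mm from the cap's turning axis. When the lines meet, the two points coincide and the spanner's handle points away from the vice screw, to the vice's -x
- tray: open tool tray of grey sheet steel, 300 mm (its x) x 135 mm (its y), 24 mm high, walls and floor 3 mm or a little more, 1.2 kg, empty, loose on the desk. Origin: centre of its underside
- plunger: valve plunger of aluminium standing on its 52 mm disc, 85 mm tall; origin under its centre; to be left alone
- spring: steel coil spring standing upright, 41 mm across, 75 mm tall; origin under its centre; to be left alone
- cover: flat aluminium end cover lying on the desk, 74 mm across, 20 mm high with its boss; origin under its centre; to be left alone
Mind the look-alikes: they are no part of the job. Of the things like the spanner, leave any that is blue or yellow; of the rest the smaller one is meant.

How it is judged (in metres and radians):
On the way, in this order (a step that is already met when the one before it is completed fails the run):
1. cap turned until the witness lines meet, with the spanner on its hexagon (horizontal distance between cap_mark and body_mark below 0.003 m and horizontal distance between ring and hex_top below 0.004 m and z of ring in the frame of hex_top below 0 m), for 0.2 s.
2. spanner lifted clear of the hexagon, lines still met (horizontal distance between cap_mark and body_mark below 0.003 m and z of ring in the frame of hex_top above 0.012 m), for 0.1 s.
At the end, for the whole second after the job is handed in: The witness lines meet to within 3 mm (5 degrees of turn), and the spanner lies at rest, flat (within 7 degrees) on the tray's floor with its ring and free end inside the tray's walls (horizontal distance between cap_mark and body_mark below 0.003 m and x of ring in the frame of tray between -0.148 and 0.148 m and y of ring in the frame of tray between -0.065 and 0.065 m and z of ring in the frame of tray below 0.018 m and x of free_end in the frame of tray between -0.148 and 0.148 m and y of free_end in the frame of tray between -0.065 and 0.065 m and z of free_end in the frame of tray below 0.026 m and angle between spanner's own z axis and vertical below 0.12 rad and linear speed of spanner below 0.02 m/s); the robot touches nothing.
It fails at once if the cap was turned with the gripper less than 90 mm from the hexagon, not near the spanner's free end (velocity of joint cap above 0.1 rad/s and horizontal distance between cap_mark and body_mark above 0.01 m and horizontal distance between the grasp point and hex_top below 0.09 m).
It fails at once if the spanner was dropped (falling freely faster than 0.7 m/s, about 25 mm) (linear speed of spanner above 0.7 m/s and contact force between the fingers and spanner below 0.3 N).
It fails at once if the tray was moved by more than 20 mm (distance of tray from where it was at the start of the episode above 0.02 m).
It fails at once if the plunger, the spring or the cover was moved by more than 15 mm or tipped (distance of any of plunger, spring, cover from where it was at the start of the episode above 0.015 m or angle between any of plunger, spring, cover's own z axis and vertical above 0.3 rad).
It also fails if it takes over 59 s, if anything falls off the work surface, if the arm or the gripper's body presses on something with over 40 N, if the wrist force passes 120 N, or if a joint passes its speed limit or range.

## Working session

There is one attempt and no reset: what is moved stays moved. The work goes in short steps, Python scripts to look and compute and a tool call to move; the robot and the scene stay as the last step left them, time stands still between calls to the robot, and variables do not carry over. Pictures are saved under pics/ and viewed, at most 10 in all, crops included, and the job is handed in when it is done.

Besides the shell and the picture viewer there is one more tool, called after "Call:" by a JSON object that holds its "op" and its "data", one argument or row to a line. arm_command: Moves the arm, as the interface text tells. Its arguments: {"type":"object","properties":{"deltas":{"type":"array"},"jaw":{"type":"number"},"grip_force":{"type":"number"}},"required":["deltas"]}

```bash
mkdir -p pics; cat > h.py <<'E'
from cell import *
import numpy as np, cv2
from scipy.spatial.transform import Rotation as R
def save(n,f,crop=None,s=1):
    d=snapshot(n); np.savez('pics/'+f+'.npz',**d); im=d['pixels'][:,:,::-1]
    if crop: a,b,c,e=crop; im=im[b:e,a:c]
    cv2.imwrite('pics/'+f+'.png',cv2.resize(im,None,fx=s,fy=s,interpolation=cv2.INTER_CUBIC)); return d
def ray(d,u,v):
    K=d['intrinsics'];T=np.linalg.inv(d['camera_from_world'])
    return T[:3,3],T[:3,:3]@np.linalg.solve(K,[u,v,1.])
def atz(d,u,v,z):
    o,r=ray(d,u,v); return o+r*(z-o[2])/r[2]
def dep(d,u,v):
    o,r=ray(d,u,v); z=d['depth'][int(round(v)),int(round(u))]; return o+r*z
E
python3 - <<'E'
from h import *
save('top','top0',s=1.4); save('scene','sc0',s=1.4)
s=state();print(s)
E
```

```text
{'t': 0.1, 'q': array([-71.78324731,  26.89380084,  -2.78384487,  87.86625394,
         1.38023431,  65.37694164,  -4.71720863]), 'dq': array([ 0.02079271, -0.00733325, -0.00088509, -0.27528933, -0.09294939,
        0.11923311, -0.20057472]), 'tau': array([ 2.28262184e-04, -5.11515784e+01, -4.71037463e-02, -2.38385975e+01,
        1.08102916e-02,  4.43033394e-03,  1.53980619e-05]), 'position': array([0.22926207, 0.63431069, 0.23035784]), 'tool_rot': array([-1.79896582e+02,  3.33768305e-03,  1.60126634e+02]), 'wrist_force': array([ 0.48667798, -0.65628269,  0.36422214]), 'ft_torque': array([0.04705613, 0.03689993, 0.01405603]), 'grasp_force': 0.0, 'finger_gap': 0.08513463612702331}
```

View pics/top0.png

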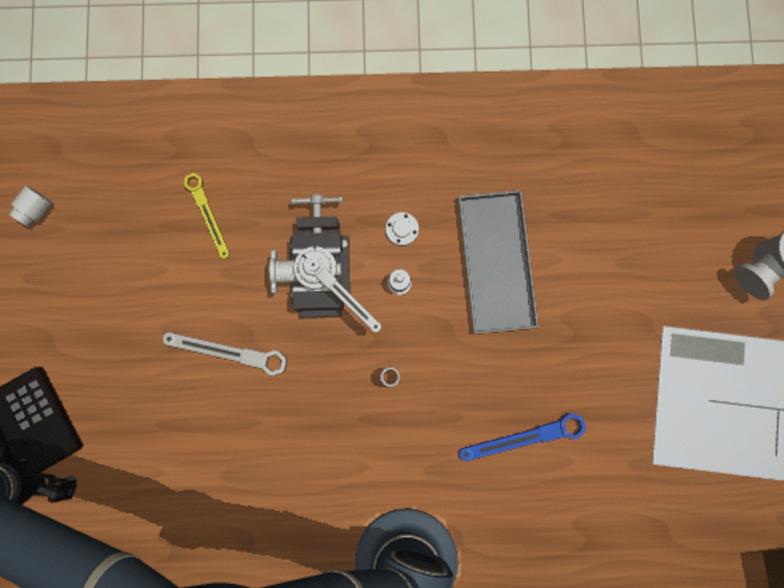

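View pics/sc0.png

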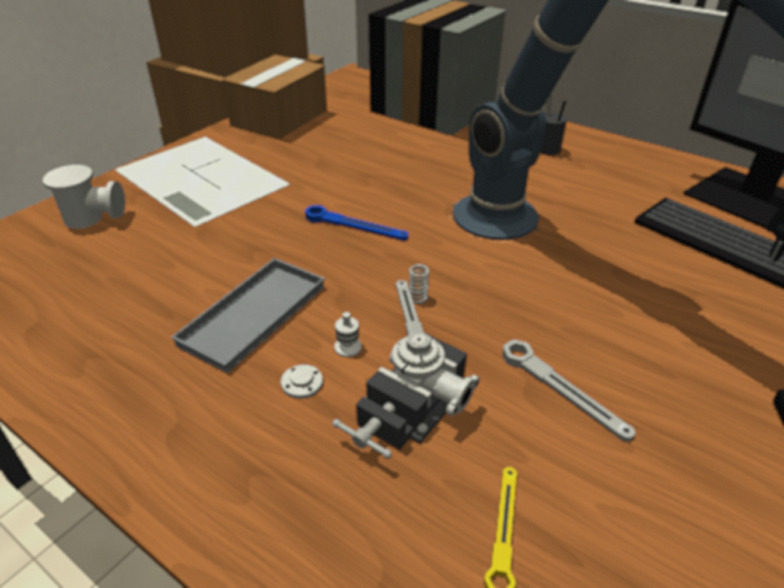

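Candidates for the spanner in the top picture: yellow at (207,215), blue at (520,437), large grey on the desk at (225,353), and the smaller grey one on the cap, ring at (315,265), end at (376,327). I choose the last one and check it in a close crop.

```bash
python3 - <<'E'
from h import *
d=dict(np.load('pics/top0.npz'))
im=d['pixels'][:,:,::-1][130:245,185:300]
cv2.imwrite('pics/c0.png',cv2.resize(im,None,fx=5,fy=5,interpolation=cv2.INTER_CUBIC))
print(d['intrinsics'],np.linalg.inv(d['camera_from_world'])[:3])
for n,u,v,z in [('ring/hex',315/1.4,265/1.4,.136),('end',376/1.4,327/1.4,.115),('plunger',400/1.4,282/1.4,.05),('spring',390/1.4,377/1.4,.075),('cover',402/1.4,229/1.4,.02),('t1',459/1.4,199/1.4,.024),('t2',521/1.4,192/1.4,.024),('t3',537/1.4,327/1.4,.024),('t4',473/1.4,333/1.4,.024)]:
  print(n,atz(d,u,v,z).round(4),dep(d,u,v).round(4))
E
```

```text
[[486.97743146   0.         280.3375803 ]
 [  0.         486.97743146 209.23415566]
 [  0.           0.           1.        ]] [[-2.83530674e-02 -9.91966045e-01  1.23286126e-01  3.81153012e-01]
 [-9.99597135e-01  2.79770310e-02 -4.78058692e-03  1.95421245e-02]
 [ 1.29300013e-03 -1.23372003e-01 -9.92359651e-01  1.48734989e+00]]
ring/hex [0.6099 0.1669 0.136 ] [0.6094 0.1666 0.1387]
end [0.4834 0.0481 0.115 ] [0.4831 0.048  0.1188]
plunger [ 0.5827 -0.0041  0.05  ] [ 0.5797 -0.0037  0.0714]
spring [0.3826 0.0228 0.075 ] [0.3827 0.0229 0.0013]
cover [ 0.7042 -0.0124  0.02  ] [ 0.7045 -0.0125  0.0186]
t1 [ 0.7671 -0.1398  0.024 ] [ 0.7658 -0.1393  0.0287]
t2 [ 0.779 -0.277  0.024] [ 0.7778 -0.2761  0.0286]
t3 [ 0.4804 -0.296   0.024 ] [ 0.4826 -0.303  -0.008 ]
t4 [ 0.4714 -0.1579  0.024 ] [ 0.4728 -0.1606  0.0016]
```

View pics/c0.png

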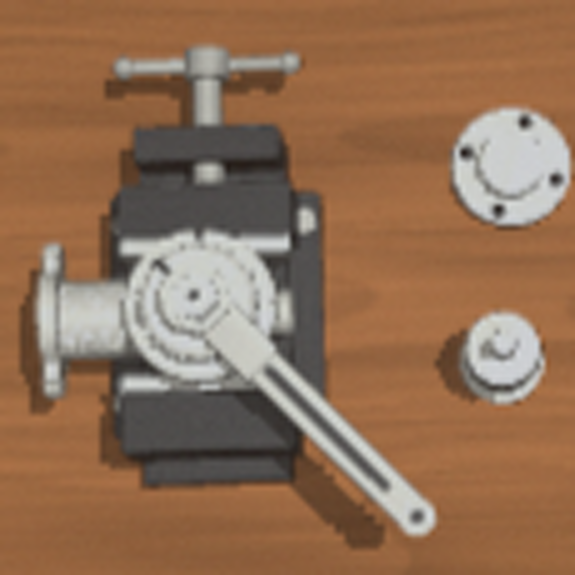

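The crop confirms the small grey spanner on the hexagon: hex centre at crop (195,293), hole near the free end at (417,516). The cap line is at (160,265) and the body line at (200,235). Next I measure and work out the first move.

```bash
cat >> h.py <<'E'
def to(p,rpy,s=None):
    s=s or state(); M=R.from_euler('xyz',s['tool_rot'],degrees=True); T=R.from_euler('xyz',rpy,degrees=True)
    return np.r_[M.inv().apply(np.array(p)-s['position']).round(4),(M.inv()*T).as_rotvec(degrees=True).round(2)]
E
python3 - <<'E'
from h import *
d=dict(np.load('pics/top0.npz'))
f=lambda x,y:((x+.5)/5-.5+185,(y+.5)/5-.5+130)
h=atz(d,*f(195,293),.136);print('hex',h)
b=atz(d,*f(200,235),.105);c=atz(d,*f(160,265),.119);
for n,p in(('body',b),('cap',c)): v=(p-h)[:2];print(n,p,np.hypot(*v),np.degrees(np.arctan2(v[1],v[0])))
for x,y in[(417,516),(350,470),(330,410),(400,480),(270,362),(240,330)]:
  p=dep(d,*f(x,y));v=(p-h)[:2];print(p,np.hypot(*v),np.degrees(np.arctan2(v[1],v[0])))
for z,(x,y) in((.05,(207,60)),(.05,(122,68)),(.05,(292,62))):print(atz(d,*f(x,y),z))
print(to([.48,.05,.25],[180,0,43]))
E
```

```text
hex [0.61309321 0.1707693  0.136     ]
body [0.65222782 0.17088186 0.105     ] 0.03913477544911762 0.16479934176197572
cap [0.63274439 0.1923875  0.119     ] 0.02921499256412963 47.728825637077165
[0.48511933 0.04949776 0.12163286] 0.1763068288894338 -136.5403440581744
[0.51221106 0.08660003 0.12072042] 0.13138368658476954 -140.16065706591843
[0.5468509 0.0972866 0.11841  ] 0.09893305719754875 -132.0336536267096
[0.50546057 0.05848131 0.12403259] 0.15554220432009497 -133.78732564599932
[0.57365519 0.12984268 0.12959184] 0.05683612819655937 -133.93882630717044
[0.59211959 0.1462895  0.13103605] 0.03223589614249631 -130.5890609683598
[0.77051939 0.17113641 0.05      ]
[0.76699689 0.22260122 0.05      ]
[0.7678378  0.11974138 0.05      ]
[-4.3440e-01 -4.6430e-01 -1.8800e-02 -6.0000e-02  1.1000e-01  1.1713e+02]
```

Call:
{"op": "arm_command", "data": {
  "deltas": [
    [[-0.434, -0.464, -0.019, 0, 0, 117], [-0.434, -0.464, -0.019, 0, 0, 117], [-0.434, -0.464, -0.019, 0, 0, 117], [-0.434, -0.464, -0.019, 0, 0, 117], [-0.434, -0.464, -0.019, 0, 0, 117], [-0.434, -0.464, -0.019, 0, 0, 117], [-0.434, -0.464, -0.019, 0, 0, 117], [-0.434, -0.464, -0.019, 0, 0, 117]]
  ]
}}

```text
t: 1.1
position: [0.4267, 0.1735, 0.2463]
tool_rot: [-180.0, -0.0, 73.8]
wrist_force: [1.4, 0.1, 0.9]
finger_gap: 0.0852
grasp_force: 0.0
```

```bash
python3 - <<'E'
from h import *
s=state();print(s['t'],s['position'],s['tool_rot'],s['q']);print(to([.48,.05,.25],[180,0,43]))
E
```

```text
1.1 [0.42669165 0.17353136 0.24625822] [-1.79996370e+02 -2.30241600e-02  7.38496206e+01] [-49.07844903   5.37344561  23.54193959 115.71666366  -2.51426971
  59.36638945 -40.49788048]
[-1.038e-01  8.560e-02 -3.800e-03 -1.000e-02 -2.000e-02  3.085e+01]
```

Call:
{"op": "arm_command", "data": {
  "deltas": [
    [[-0.104, 0.086, -0.004, 0, 0, 30.8], [-0.104, 0.086, -0.004, 0, 0, 30.8], [-0.104, 0.086, -0.004, 0, 0, 30.8], [-0.104, 0.086, -0.004, 0, 0, 30.8], [-0.104, 0.086, -0.004, 0, 0, 30.8]]
  ]
}}

```text
t: 1.72
position: [0.4803, 0.0532, 0.2499]
tool_rot: [-180.0, 0.0, 43.6]
wrist_force: [0.4, -0.2, -0.4]
finger_gap: 0.0857
grasp_force: 0.0
```

```bash
python3 - <<'E'
from h import *
s=state();print(s['t'],s['position'],s['tool_rot'],s['q'])
d=save('wrist','w1',s=1.4); print(np.linalg.inv(d['camera_from_world'])[:3].round(3))
E
```

```text
1.725 [0.48030449 0.05323664 0.24991147] [-1.79952726e+02  2.24932281e-02  4.36320296e+01] [-40.63392715   7.9195428   32.89808997 113.20987829  -4.97317239
  60.26720131 -51.87912543]
[[ 0.69  -0.687 -0.226  0.539]
 [-0.724 -0.656 -0.214  0.108]
 [-0.001  0.312 -0.95   0.393]]
```

View pics/w1.png

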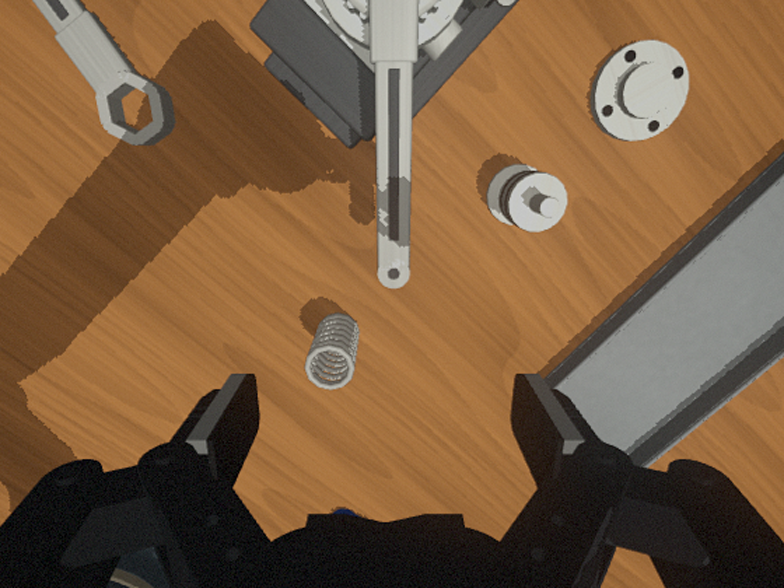

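The wrist picture shows the handle running vertically from (392,60) to its hole at (394,274), with the spring at (331,365) and the plunger at (540,200), both clear of the grip spot. Now the handle line and height.

```bash
python3 - <<'E'
from h import *
d=dict(np.load('pics/w1.npz'))
for u,v in((394,283),(387,260),(402,260),(383,200),(405,200),(381,130),(407,130),(381,80),(408,80),(395,50),(395,30),(331,385),(542,205)):
  p=dep(d,u/1.4,v/1.4);print((u,v),p.round(4))
pts=np.array([dep(d,u/1.4,v/1.4) for v in range(64,280,6) for u in (384,404)]);
A=np.c_[pts[:,:2],np.ones(len(pts))];k=np.linalg.lstsq(A,pts[:,2],rcond=None)[0]
e=atz(d,394/1.4,274/1.4,.121);m=atz(d,394/1.4,70/1.4,.128);v=(m-e)[:2]
print('end',e,'az',np.degrees(np.arctan2(v[1],v[0])),'slope deg',np.degrees(np.arctan(k[:2]@v/np.hypot(*v))),'z end',k@np.r_[e[:2],1], e[:2]+.176*v/np.hypot(*v))
E
```

```text
(394, 283) [0.4813 0.0444 0.1169]
(387, 260) [0.4895 0.0586 0.1176]
(402, 260) [0.496  0.0514 0.1166]
(383, 200) [0.5157 0.087  0.1217]
(405, 200) [0.5249 0.0773 0.1209]
(381, 130) [0.5438 0.1153 0.1252]
(407, 130) [0.554  0.1046 0.1252]
(381, 80) [0.5625 0.133  0.1271]
(408, 80) [0.5728 0.1223 0.126 ]
(395, 50) [0.578  0.1374 0.1292]
(395, 30) [0.5846 0.1438 0.1305]
(331, 385) [0.3749 0.0118 0.0761]
(542, 205) [0.5858 0.0026 0.0858]
end [0.4865576  0.04956704 0.121     ] az 44.09185847710736 slope deg 5.456873190103183 z end 0.11679292531849936 [0.61296523 0.17202973]
```

```bash
python3 - <<'E'
from h import *
print(to([.494,.056,.099],[180,0,44]))
E
```

```text
[ 0.0118  0.0077  0.1509 -0.04    0.02   -0.36  ]
```

Call:
{"op": "arm_command", "data": {
  "deltas": [
    [[0.012, 0.008, 0.05, 0, 0, -1], [0.012, 0.008, 0.1, 0, 0, -1], [0.012, 0.008, 0.13, 0, 0, -1], [0.012, 0.008, 0.151, 0, 0, -1], [0.012, 0.008, 0.151, 0, 0, -1], [0.012, 0.008, 0.151, 0, 0, -1]]
  ],
  "jaw": -0.1
}}

```text
t: 2.52
position: [0.4956, 0.0551, 0.1]
tool_rot: [180.0, -0.1, 44.5]
wrist_force: [-0.4, 0.0, 0.1]
finger_gap: 0.047
grasp_force: 0.0
```

```bash
python3 - <<'E'
from h import *
d=save('wrist','w2',s=1.4)
s=state();print(s['t'],s['position'],s['tool_rot'],s['finger_gap'],s['wrist_force']);print(to([.494,.056,.099],[180,0,44]))
E
```

```text
2.575 [0.49575624 0.05506035 0.1002373 ] [ 1.79960482e+02 -1.09127187e-01  4.44609700e+01] 0.04688199671557541 [0.26261865 0.63095968 0.47208436]
[-0.0006 -0.0019  0.0012  0.04   -0.11    0.46  ]
```

View pics/w2.png

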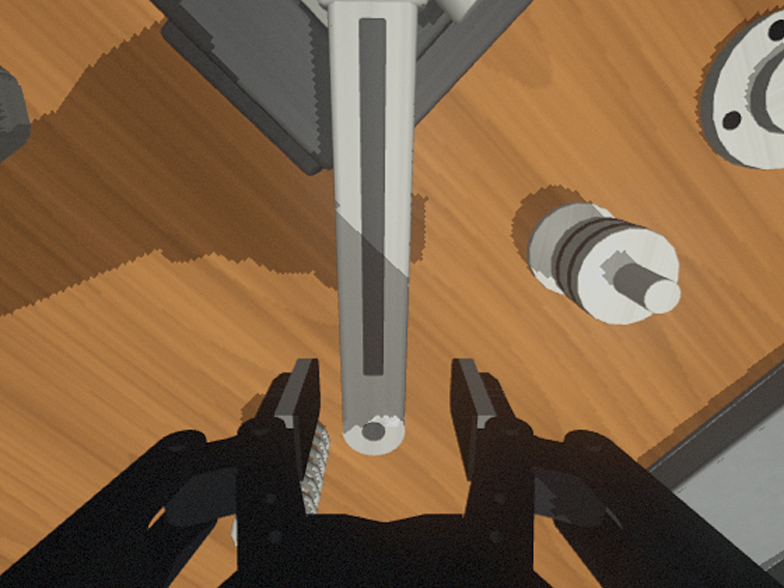

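The fingers straddle the handle at (374,425), about 3 mm left of the finger midline at x=386. I shift by that amount and close.

Call:
{"op": "arm_command", "data": {
  "deltas": [
    [[0, -0.003, 0.001, 0, 0, 0], [0, -0.003, 0.001, 0, 0, 0]]
  ]
}}

```text
t: 2.82
position: [0.4929, 0.0571, 0.0987]
tool_rot: [-180.0, -0.1, 44.4]
wrist_force: [0.6, -0.1, 0.9]
finger_gap: 0.047
grasp_force: 0.0
```

Call:
{"op": "arm_command", "data": {
  "deltas": [
    [[0, 0, 0, 0, 0, 0], [0, 0, 0, 0, 0, 0], [0, 0, 0, 0, 0, 0], [0, 0, 0, 0, 0, 0]]
  ],
  "jaw": 1,
  "grip_force": 40
}}

```text
t: 3.32
position: [0.4931, 0.0567, 0.0983]
tool_rot: [180.0, -0.0, 44.4]
wrist_force: [0.3, 0.1, 0.4]
finger_gap: 0.0203
grasp_force: 40.2
```

```bash
cat > arc.py <<'E'
from h import *
import sys
H=np.array([.613,.171])
s=state();print(s['t'],s['position'],s['tool_rot'],s['finger_gap'],s['wrist_force'],s['grasp_force'],s['ft_torque'])
w=s['position'][:2]-H;a0=np.degrees(np.arctan2(w[1],w[0]));r=np.hypot(*w);print('az',a0,'r',r)
def rows(angs):
  for g in angs:
    a=np.radians(a0-g);p=np.r_[H+r*np.array([np.cos(a),np.sin(a)]),s['position'][2]]
    print(g,to(p,[180,0,s['tool_rot'][2]-g],s))
rows([float(x) for x in sys.argv[1:]])
E
python3 arc.py 3 6 9 12 15 18 21 24
```

```text
3.325 [0.49305617 0.05665804 0.09827016] [ 1.79998297e+02 -1.36716794e-02  4.43860916e+01] 0.020302862672396834 [0.34133092 0.10722003 0.35204168] 40.2383454144001 [ 0.10537127 -0.00829483  0.03434787]
az -136.36970581728184 r 0.16571241762842065
3.0 [ 3.0e-04 -8.7e-03 -0.0e+00  0.0e+00 -1.0e-02  3.0e+00]
6.0 [ 1.10e-03 -1.73e-02 -0.00e+00  0.00e+00 -1.00e-02  6.00e+00]
9.0 [ 2.40e-03 -2.59e-02 -0.00e+00  0.00e+00 -1.00e-02  9.00e+00]
12.0 [ 4.10e-03 -3.44e-02 -0.00e+00  0.00e+00 -1.00e-02  1.20e+01]
15.0 [ 6.20e-03 -4.28e-02  0.00e+00 -0.00e+00 -1.00e-02  1.50e+01]
18.0 [ 8.80e-03 -5.11e-02  0.00e+00 -0.00e+00 -1.00e-02  1.80e+01]
21.0 [ 1.18e-02 -5.92e-02  0.00e+00 -0.00e+00 -1.00e-02  2.10e+01]
24.0 [ 1.52e-02 -6.72e-02  0.00e+00 -0.00e+00 -1.00e-02  2.40e+01]
```

Call:
{"op": "arm_command", "data": {
  "deltas": [
    [[0.0003, -0.0087, 0, 0, 0, 3], [0.0011, -0.0173, 0, 0, 0, 6], [0.0024, -0.0259, 0, 0, 0, 9], [0.0041, -0.0344, 0, 0, 0, 12], [0.0062, -0.0428, 0, 0, 0, 15], [0.0088, -0.0511, 0, 0, 0, 18], [0.0118, -0.0592, 0, 0, 0, 21], [0.0118, -0.0592, 0, 0, 0, 21]]
  ]
}}

```text
t: 4.32
position: [0.46, 0.1054, 0.0984]
tool_rot: [179.9, 0.1, 23.4]
wrist_force: [-1.0, -5.2, 2.9]
finger_gap: 0.02
grasp_force: 40.7
```

```bash
python3 arc.py 3 6 9 12 14 16 18;  python3 - <<'E'
from h import *
d=save('top','t2',crop=(185,155,265,215),s=9)
E
```

```text
4.325 [0.46001331 0.10541433 0.09841777] [1.79854380e+02 5.19778876e-02 2.34437855e+01] 0.020005362762325285 [-0.99343719 -5.23804654  2.87026488] 40.691913440823555 [-1.04015354  0.10630723  0.31617597]
az -156.79510002671356 r 0.16645241330206687
3.0 [ 3.0e-04 -8.7e-03 -0.0e+00  1.5e-01  5.0e-02  3.0e+00]
6.0 [ 1.00e-03 -1.74e-02 -0.00e+00  1.50e-01  4.00e-02  6.00e+00]
9.0 [ 2.2e-03 -2.6e-02 -1.0e-04  1.5e-01  4.0e-02  9.0e+00]
12.0 [ 3.80e-03 -3.46e-02 -1.00e-04  1.50e-01  4.00e-02  1.20e+01]
14.0 [ 5.10e-03 -4.02e-02 -1.00e-04  1.50e-01  3.00e-02  1.40e+01]
16.0 [ 6.60e-03 -4.59e-02 -1.00e-04  1.50e-01  3.00e-02  1.60e+01]
18.0 [ 8.40e-03 -5.14e-02 -1.00e-04  1.50e-01  3.00e-02  1.80e+01]
```

View pics/t2.png

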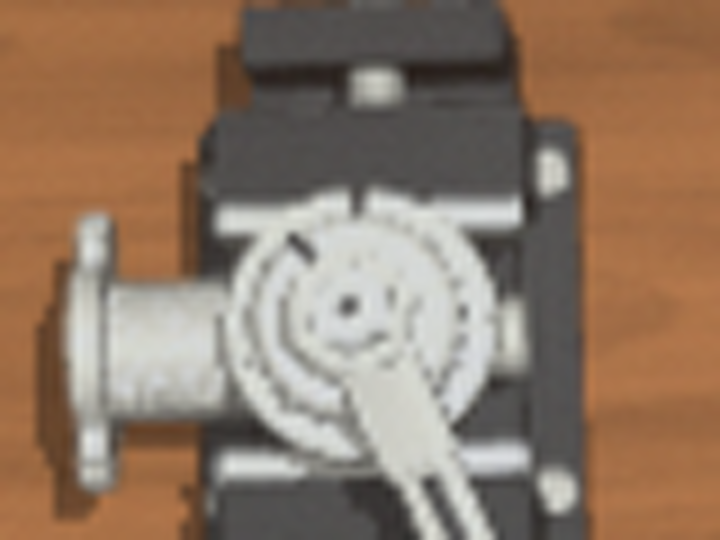

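The cap line is now at (300,245) and the body line at (358,200), with the hex dot at (348,305). The cap follows, so I measure the remaining turn.

```bash
python3 - <<'E'
from h import *
d=dict(np.load('pics/t2.npz'))
f=lambda x,y:((x+.5)/9-.5+185,(y+.5)/9-.5+155)
H=atz(d,*f(348,305),.136);print(H)
for n,x,y,z in(('capO',289,235,.119),('capI',313,257,.119),('bodyI',357,212,.105),('bodyO',357,190,.105),('screw',377,88,.06)):
  p=atz(d,*f(x,y),z);v=(p-H)[:2];print(n,p.round(4),np.hypot(*v),np.degrees(np.arctan2(v[1],v[0])))
E
```

```text
[0.61242696 0.17184032 0.136     ]
capO [0.6383 0.1921 0.119 ] 0.032905597182576844 38.06660661852534
capI [0.631  0.1846 0.119 ] 0.022583919443198274 34.46248690909767
bodyI [0.6478 0.172  0.105 ] 0.03540512214569287 0.3125004937557456
bodyO [0.655  0.1719 0.105 ] 0.04256754883982786 0.12354849980958936
screw [0.6981 0.1698 0.06  ] 0.08573320722540531 -1.3830274204563986
```

Call:
{"op": "arm_command", "data": {
  "deltas": [
    [[0.0003, -0.0087, 0, 0, 0, 3], [0.001, -0.0174, 0, 0, 0, 6], [0.0022, -0.026, 0, 0, 0, 9], [0.0038, -0.0346, 0, 0, 0, 12], [0.0051, -0.0402, 0, 0, 0, 14], [0.0066, -0.0459, 0, 0, 0, 16], [0.0066, -0.0459, 0, 0, 0, 16]]
  ]
}}

```text
t: 5.25
position: [0.4475, 0.1498, 0.0982]
tool_rot: [179.8, 0.1, 7.4]
wrist_force: [-0.8, -5.7, 3.6]
finger_gap: 0.0198
grasp_force: 40.8
```

Call:
{"op": "arm_command", "data": {
  "deltas": [
    [[0, 0, 0, 0, 0, 0], [0, 0, 0, 0, 0, 0], [0, 0, -0.05, 0, 0, 0], [0, 0, -0.1, 0, 0, 0], [0.04, 0, -0.13, 0, 0, 0], [0.06, 0, -0.13, 0, 0, 0], [0.06, 0, -0.13, 0, 0, 0]]
  ],
  "jaw": -0.1
}}

```text
t: 6.12
position: [0.5079, 0.1607, 0.2283]
tool_rot: [-180.0, -0.0, 7.4]
wrist_force: [-0.6, 0.1, -0.7]
finger_gap: 0.0472
grasp_force: 0.0
```

```bash
python3 - <<'E'
from h import *
s=state();print(s['t'],s['position'],s['tool_rot'],s['wrist_force'])
d=save('wrist','w3',s=1.4)
E
```

```text
6.125 [0.50793842 0.16065391 0.228269  ] [-1.79979819e+02 -2.50922998e-02  7.41075951e+00] [-0.64708612  0.08155452 -0.67919896]
```

View pics/w3.png

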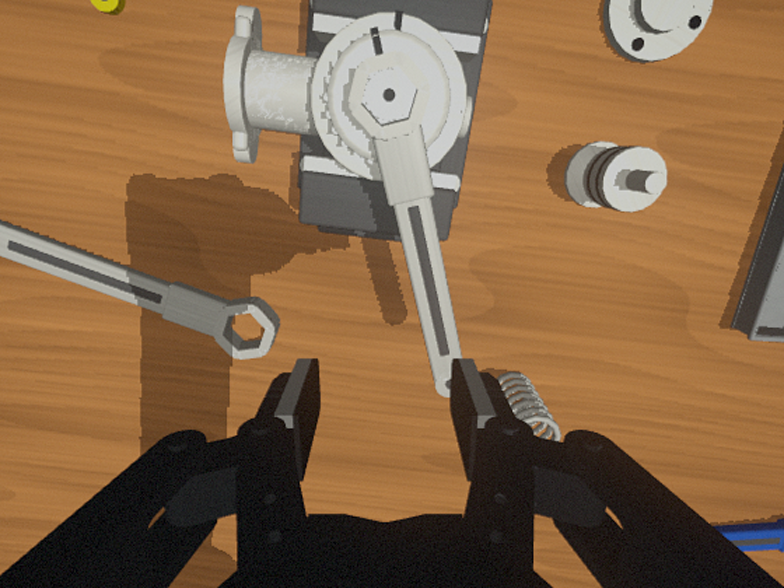

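Clear view: cap line from (373,28) to (379,53), body line inner end at (397,27), hex dot at (389,95), and handle end at (447,388). About 15° of turn is left.

```bash
cat > ang.py <<'E'
from h import *
def ana(f,pts,s=1.4,ox=0,oy=0):
    d=dict(np.load('pics/'+f+'.npz'));g=lambda p:((p[0]+.5)/s-.5+ox,(p[1]+.5)/s-.5+oy)
    H=atz(d,*g(pts['dot'][0]),.136);print('H',H)
    for n,L in pts.items():
        for x,y,z in L:
            p=atz(d,*g((x,y)),z);v=(p-H)[:2];print(n,p.round(4),np.hypot(*v).round(4),np.degrees(np.arctan2(v[1],v[0])).round(2),'dep',dep(d,*g((x,y)))[2].round(4))
E
python3 - <<'E'
from ang import *
ana('w3',dict(dot=[(389,95,.136)],cap=[(373,28,.119),(376,40,.119),(379,53,.119)],body=[(397,27,.105),(399,12,.105)],handle=[(404,170,.131),(430,300,.122),(447,388,.115)]))
E
```

```text
H [0.61206625 0.1714776  0.136     ]
dot [0.6121 0.1715 0.136 ] 0.0 0.0 dep 0.1384
cap [0.6435 0.1837 0.119 ] 0.0337 21.19 dep 0.1188
cap [0.6384 0.1815 0.119 ] 0.0282 20.86 dep 0.121
cap [0.6327 0.1793 0.119 ] 0.0221 20.64 dep 0.12
body [0.6487 0.1718 0.105 ] 0.0366 0.53 dep 0.1055
body [0.6557 0.1717 0.105 ] 0.0437 0.33 dep 0.1064
handle [0.5776 0.1589 0.131 ] 0.0367 -159.9 dep 0.1306
handle [0.5047 0.1322 0.122 ] 0.1143 -159.93 dep 0.1239
handle [0.443  0.1101 0.115 ] 0.1798 -160.06 dep 0.119
```

```bash
sed -i 's/^H=.*/H=np.array([.612,.1715])/' arc.py; python3 - <<'E'
from h import *
print(to([.457,.115,.17],[180,0,20]),to([.457,.115,.099],[180,0,20]))
E
```

```text
[ -0.0551   0.0384   0.0578  -0.02     0.08   -12.6   ] [ -0.055    0.0384   0.1288  -0.02     0.08   -12.6   ]
```

Call:
{"op": "arm_command", "data": {
  "deltas": [
    [[-0.055, 0.038, 0.03, 0, 0, -10], [-0.055, 0.038, 0.058, 0, 0, -12.6], [-0.055, 0.038, 0.1, 0, 0, -12.6], [-0.055, 0.038, 0.128, 0, 0, -12.6], [-0.055, 0.038, 0.128, 0, 0, -12.6]]
  ]
}}

```text
t: 6.8
position: [0.4548, 0.1145, 0.0985]
tool_rot: [-180.0, 0.3, 20.0]
wrist_force: [-0.8, -0.4, 0.6]
finger_gap: 0.047
grasp_force: 0.0
```

Call:
{"op": "arm_command", "data": {
  "deltas": [
    [[0, 0, 0, 0, 0, 0], [0, 0, 0, 0, 0, 0], [0, 0, 0, 0, 0, 0], [0, 0, 0, 0, 0, 0]]
  ],
  "jaw": 1
}}

```text
t: 7.3
position: [0.4582, 0.1153, 0.1008]
tool_rot: [-180.0, -0.1, 20.0]
wrist_force: [-0.4, 0.5, 0.8]
finger_gap: 0.02
grasp_force: 40.6
```

```bash
python3 arc.py 4 8 12 16 20 24 28 31
```

```text
7.3 [0.45816515 0.11532277 0.10082878] [-1.79974124e+02 -9.76466703e-02  2.00139590e+01] 0.01998598101748607 [-0.36692583  0.53658541  0.79373093] 40.64101447351277 [ 0.14842427 -0.07406157  0.11481666]
az -159.9388759944824 r 0.16377131018360314
4.0 [ 4.00e-04 -1.14e-02  0.00e+00 -3.00e-02 -1.00e-01  4.00e+00]
8.0 [ 1.60e-03 -2.28e-02  0.00e+00 -3.00e-02 -1.00e-01  8.00e+00]
12.0 [ 3.60e-03 -3.41e-02  0.00e+00 -4.00e-02 -9.00e-02  1.20e+01]
16.0 [ 6.30e-03 -4.51e-02  0.00e+00 -4.00e-02 -9.00e-02  1.60e+01]
20.0 [ 9.8e-03 -5.6e-02  0.0e+00 -4.0e-02 -9.0e-02  2.0e+01]
24.0 [ 1.41e-02 -6.66e-02  1.00e-04 -5.00e-02 -9.00e-02  2.40e+01]
28.0 [ 1.91e-02 -7.69e-02  1.00e-04 -5.00e-02 -9.00e-02  2.80e+01]
31.0 [ 2.33e-02 -8.44e-02  1.00e-04 -5.00e-02 -9.00e-02  3.10e+01]
```

Call:
{"op": "arm_command", "data": {
  "deltas": [
    [[0.0004, -0.0114, 0, 0, 0, 4], [0.0016, -0.0228, 0, 0, 0, 8], [0.0036, -0.0341, 0, 0, 0, 12], [0.0063, -0.0451, 0, 0, 0, 16], [0.0098, -0.056, 0, 0, 0, 20], [0.0141, -0.0666, 0, 0, 0, 24], [0.0141, -0.0666, 0, 0, 0, 24]]
  ]
}}

```text
t: 8.18
position: [0.4482, 0.1815, 0.1005]
tool_rot: [179.9, -0.0, -3.9]
wrist_force: [-2.1, -3.6, 4.7]
finger_gap: 0.0199
grasp_force: 41.3
```

```bash
cat > mark.py <<'E'
from h import *
from scipy.ndimage import map_coordinates
def prof(d,H,r0,r1,z):
    a=np.radians(np.arange(-60,60.1,.5));g=d['pixels'].mean(2)
    out=0;rs=np.arange(r0,r1,.001)
    for r in rs:
        P=np.c_[H[0]+r*np.cos(a),H[1]+r*np.sin(a),np.full(a.size,z),np.ones(a.size)]
        c=(d['camera_from_world']@P.T)[:3];u=d['intrinsics']@(c/c[2])
        out=out+map_coordinates(g,[u[1],u[0]],order=1)
    out/=len(rs); a=np.degrees(a)
    return a,out
def marks(d,H=(.612,.1715)):
    for n,r0,r1,z,lo,hi in(('cap',.023,.033,.119,-30,50),('body',.036,.043,.105,-20,20)):
        a,o=prof(d,H,r0,r1,z);m=(a>lo)&(a<hi);a,o=a[m],o[m];i=o.argmin();w=np.clip(np.median(o)-o-20,0,None)*(abs(a-a[i])<8)
        print(n,a[i],'cent',(a*w).sum()/max(w.sum(),1e-9),'min',o[i].round(0),'med',np.median(o).round(0))
if __name__=='__main__':
    for f in('w3','t2'): print(f);marks(dict(np.load('pics/%s.npz'%f)))
    print('now top');d=snapshot('top');np.savez('pics/t3.npz',**d);marks(d)
E
python3 mark.py; python3 arc.py 2 4 6 8 10 12
```

```text
w3
cap 18.5 cent 20.722020074632205 min 73.0 med 196.0
body -1.0 cent 0.36461919510681495 min 64.0 med 199.0
t2
cap 37.0 cent 36.91943775705311 min 110.0 med 202.0
body 1.5000000000000002 cent 0.4771264225979715 min 98.0 med 199.0
now top
cap 10.0 cent 9.386355207193372 min 105.0 med 202.0
body 1.5000000000000002 cent 0.9357620728994454 min 101.0 med 187.0
8.225 [0.4481882  0.18141608 0.10046701] [ 1.79943372e+02 -6.91780915e-03 -3.93358664e+00] 0.019947662259130056 [-1.00611685 -3.17118713  5.0505038 ] 41.392121873795986 [-0.73807891  0.16347021  0.43259934]
az 176.5359188732247 r 0.1641116494912519
2.0 [ 1.0e-04 -5.7e-03 -0.0e+00  6.0e-02 -1.0e-02  2.0e+00]
4.0 [ 3.00e-04 -1.15e-02 -0.00e+00  6.00e-02 -1.00e-02  4.00e+00]
6.0 [ 8.00e-04 -1.72e-02 -0.00e+00  6.00e-02 -1.00e-02  6.00e+00]
8.0 [ 1.40e-03 -2.29e-02 -0.00e+00  6.00e-02 -1.00e-02  8.00e+00]
10.0 [ 2.30e-03 -2.85e-02 -0.00e+00  6.00e-02 -1.00e-02  1.00e+01]
12.0 [ 3.30e-03 -3.41e-02 -0.00e+00  6.00e-02 -1.00e-02  1.20e+01]
```

Call:
{"op": "arm_command", "data": {
  "deltas": [
    [[0.0001, -0.0057, 0, 0, 0, 2], [0.0003, -0.0115, 0, 0, 0, 4], [0.0008, -0.0172, 0, 0, 0, 6], [0.0014, -0.0229, 0, 0, 0, 8], [0.0014, -0.0229, 0, 0, 0, 8], [0.0014, -0.0229, 0, 0, 0, 8]]
  ]
}}

```text
t: 8.98
position: [0.451, 0.2039, 0.1004]
tool_rot: [179.9, 0.0, -12.0]
wrist_force: [-1.4, -4.9, 5.5]
finger_gap: 0.0201
grasp_force: 41.5
```

```bash
python3 mark.py|tail -3; python3 arc.py 1 2 3 4
```

```text
now top
cap -0.5 cent 1.3759861636443458 min 101.0 med 202.0
body 1.5000000000000002 cent 0.5494405097452064 min 91.0 med 198.0
9.025 [0.45102627 0.20385497 0.10041928] [ 1.79952267e+02  1.86802928e-02 -1.19838566e+01] 0.019954868012953812 [-0.71272672 -3.76361538  5.47383094] 41.53689622879028 [-0.9176958   0.20498764  0.50352818]
az 168.6352423161687 r 0.1641931370100669
1.0 [-0.     -0.0029 -0.      0.05    0.02    1.    ]
2.0 [ 0.     -0.0057 -0.      0.05    0.02    2.    ]
3.0 [ 1.0e-04 -8.6e-03 -0.0e+00  5.0e-02  2.0e-02  3.0e+00]
4.0 [ 3.00e-04 -1.15e-02 -0.00e+00  5.00e-02  2.00e-02  4.00e+00]
```

Call:
{"op": "arm_command", "data": {
  "deltas": [
    [[0, -0.002, 0, 0, 0, 0.7], [0, -0.002, 0, 0, 0, 0.7], [0, -0.002, 0, 0, 0, 0.7]]
  ]
}}

```text
t: 9.4
position: [0.4514, 0.2055, 0.1004]
tool_rot: [179.9, 0.0, -12.7]
wrist_force: [-1.6, -4.9, 5.4]
finger_gap: 0.0199
grasp_force: 41.7
```

Call:
{"op": "arm_command", "data": {
  "deltas": [
    [[0, 0, 0, 0, 0, 0], [0, 0, 0, 0, 0, 0], [0, 0, -0.05, 0, 0, 0], [0, 0, -0.1, 0, 0, 0], [0.04, 0.02, -0.13, 0, 0, -10], [0.056, 0.028, -0.13, 0, 0, -12], [0.056, 0.028, -0.13, 0, 0, -12], [0.056, 0.028, -0.13, 0, 0, -12]]
  ],
  "jaw": -0.1
}}

```text
t: 10.4
position: [0.4988, 0.1684, 0.2294]
tool_rot: [-180.0, 0.1, -0.7]
wrist_force: [-0.6, -0.4, 0.8]
finger_gap: 0.0468
grasp_force: 0.0
```

```bash
python3 - <<'E'
from h import *
from mark import marks
s=state();print(s['t'],s['position'],s['tool_rot'])
d=save('wrist','w4',s=1.4);marks(d);marks(snapshot('top'))
E
```

```text
10.4 [0.49882081 0.16844877 0.2294356 ] [-1.79972651e+02  1.23050838e-01 -6.91411996e-01]
cap -1.0 cent 1.2809276804595535 min 75.0 med 196.0
body -1.5000000000000002 cent 0.8064046516325083 min 47.0 med 143.0
cap -0.5 cent 1.3705175062290331 min 102.0 med 202.0
body 1.5000000000000002 cent 0.5341736607096008 min 91.0 med 199.0
```

View pics/w4.png

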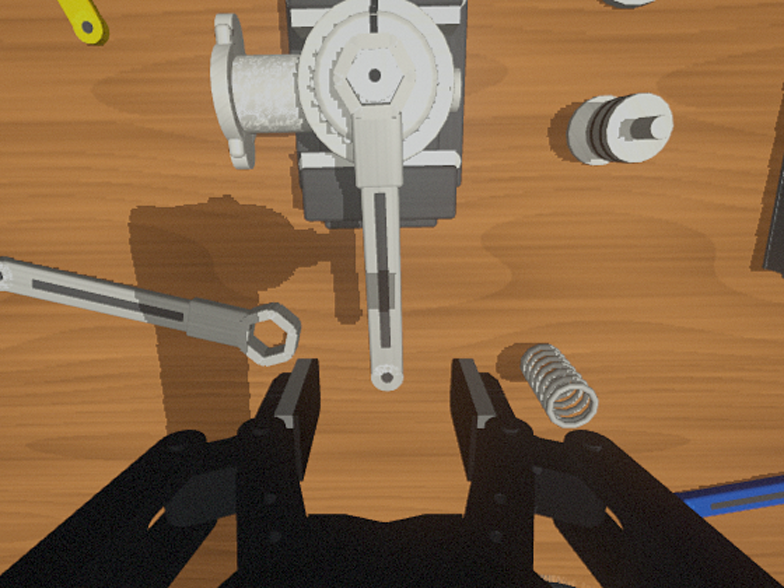

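The lines meet: cap line at (374,15) is in line with the body line. The handle runs from (374,75) to the hole at (387,377). Next I grip near the balance point with only the fingertips.

```bash
python3 - <<'E'
from ang import *
ana('w4',dict(dot=[(374.5,75,.136)],handle=[(381,195,.128),(383.5,280,.123),(387,377,.117)],edge=[(368,210,.128),(395,210,.128),(372,240,.126),(390,240,.126)]))
for r,z in((.07,.16),(.07,.1135)):
  a=np.radians(-178); print(to([.612+r*np.cos(a),.1715+r*np.sin(a),z],[180,0,2]))
E
```

```text
H [0.61234597 0.171591   0.136     ]
dot [0.6123 0.1716 0.136 ] 0.0 0.0 dep 0.1394
handle [0.5541 0.1694 0.128 ] 0.0583 -177.8 dep 0.1282
handle [0.5042 0.1686 0.123 ] 0.1082 -178.44 dep 0.1244
handle [0.4361 0.1673 0.117 ] 0.1763 -178.59 dep 0.1184
edge [0.5461 0.1766 0.128 ] 0.0665 175.65 dep 0.1261
edge [0.5459 0.1618 0.128 ] 0.0672 -171.58 dep 0.1268
edge [0.5289 0.1748 0.126 ] 0.0835 177.77 dep 0.1266
edge [0.5287 0.1646 0.126 ] 0.0839 -175.24 dep 0.1254
[ 4.33e-02 -1.10e-03  6.94e-02 -1.00e-02  1.10e-01 -2.64e+00]
[ 4.340e-02 -1.100e-03  1.159e-01 -1.000e-02  1.100e-01 -2.640e+00]
```

Call:
{"op": "arm_command", "data": {
  "deltas": [
    [[0.043, -0.001, 0.03, 0, 0, -2.2], [0.043, -0.001, 0.065, 0, 0, -2.2], [0.043, -0.001, 0.09, 0, 0, -2.2], [0.043, -0.001, 0.11, 0, 0, -2.2], [0.043, -0.001, 0.116, 0, 0, -2.2], [0.043, -0.001, 0.116, 0, 0, -2.2]]
  ]
}}

```text
t: 11.25
position: [0.5431, 0.168, 0.1144]
tool_rot: [-180.0, -0.0, 1.5]
wrist_force: [0.2, -0.5, 0.1]
finger_gap: 0.0471
grasp_force: 0.0
```

```bash
python3 - <<'E'
from h import *
d=save('wrist','w5',s=1.4)
s=state();print(s['position'],s['tool_rot'],s['wrist_force'])
E
```

```text
[0.54349961 0.16807965 0.11493005] [-1.79964707e+02 -6.86895288e-02  1.49369711e+00] [0.44368137 0.01288389 0.42143978]
```

View pics/w5.png

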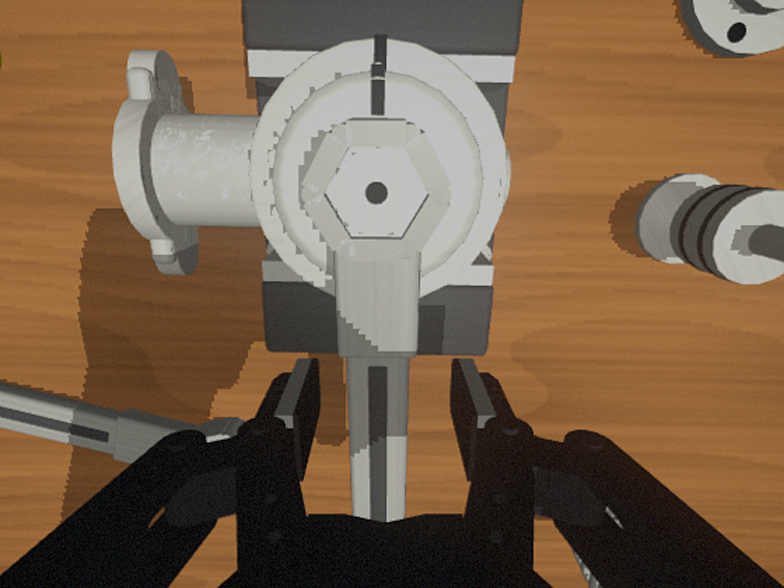

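The lines meet closely at x=379, and the handle at (379,420) sits about 2 mm left of the finger midline. I shift, close and check before lifting.

Call:
{"op": "arm_command", "data": {
  "deltas": [
    [[0, -0.002, 0.001, 0, 0, 0], [0, -0.002, 0.001, 0, 0, 0]]
  ]
}}

```text
t: 11.55
position: [0.5433, 0.1703, 0.1138]
tool_rot: [-180.0, -0.1, 1.5]
wrist_force: [-0.4, 0.3, 0.0]
finger_gap: 0.047
grasp_force: 0.0
```

Call:
{"op": "arm_command", "data": {
  "deltas": [
    [[0, 0, 0, 0, 0, 0], [0, 0, 0, 0, 0, 0], [0, 0, 0, 0, 0, 0], [0, 0, 0, 0, 0, 0]]
  ],
  "jaw": 1,
  "grip_force": 80
}}

```text
t: 12.05
position: [0.543, 0.1701, 0.1135]
tool_rot: [-180.0, -0.0, 1.5]
wrist_force: [-0.8, 0.2, 2.5]
finger_gap: 0.0187
grasp_force: 78.2
```

Call:
{"op": "arm_command", "data": {
  "deltas": [
    [[-0.0005, 0, -0.003, 0, -2.7, 0], [-0.001, 0, -0.0065, 0, -5.4, 0], [-0.001, 0, -0.0065, 0, -5.4, 0]]
  ]
}}

```text
t: 12.42
position: [0.542, 0.1697, 0.119]
tool_rot: [180.0, 5.4, 1.5]
wrist_force: [0.6, 0.3, -2.4]
finger_gap: 0.0187
grasp_force: 78.4
```

```bash
python3 - <<'E'
from h import *
from mark import marks
s=state();print(s['position'],s['tool_rot'],s['wrist_force'],s['ft_torque'])
d=snapshot('wrist');np.savez('pics/w6.npz',**d);marks(d);marks(snapshot('top'))
print([to(s['position']+[0,0,h],[180,s['tool_rot'][1],s['tool_rot'][2]],s) for h in (.01,.05)])
E
```

```text
[0.54197959 0.1697449  0.11904532] [179.96825094   5.42452485   1.48238245] [ 0.58979791  0.26856547 -2.3542447 ] [ 0.23884063 -0.27559711  0.01044825]
cap 3.5 cent 1.101741712740804 min 73.0 med 184.0
body -1.5000000000000002 cent 0.33586118258309805 min 59.0 med 188.0
cap -29.999999999999996 cent -26.405775845072686 min 45.0 med 82.0
body -19.5 cent -17.457644102787487 min 45.0 med 82.0
[array([-0.0009,  0.    , -0.01  ,  0.03  ,  0.    , -0.    ]), array([-0.0047,  0.    , -0.0498,  0.03  ,  0.    , -0.    ])]
```

Still aligned. Lifting straight up.

Call:
{"op": "arm_command", "data": {
  "deltas": [
    [[-0.0004, 0, -0.005, 0, 0, 0], [-0.0009, 0, -0.01, 0, 0, 0], [-0.0014, 0, -0.015, 0, 0, 0], [-0.0019, 0, -0.02, 0, 0, 0], [-0.0024, 0, -0.025, 0, 0, 0], [-0.0033, 0, -0.035, 0, 0, 0], [-0.0047, 0, -0.05, 0, 0, 0], [-0.0066, 0, -0.07, 0, 0, 0]]
  ]
}}

```text
t: 13.52
position: [0.5419, 0.1697, 0.1912]
tool_rot: [180.0, 5.4, 1.5]
wrist_force: [0.2, 0.0, -1.4]
finger_gap: 0.0187
grasp_force: 78.4
```

```bash
python3 - <<'E'
from h import *
from mark import marks
s=state();print(s['t'],s['position'],s['tool_rot'],s['wrist_force'],s['ft_torque'],s['finger_gap'])
d=save('wrist','w7',s=1.4);marks(d);marks(snapshot('top'))
E
```

```text
13.525 [0.54193008 0.16968969 0.1912494 ] [179.99545278   5.40910247   1.47760182] [ 0.15318503  0.02513083 -1.42918763] [ 0.03556423 -0.13832694  0.01174714] 0.018721206854497227
cap -1.0 cent 1.2239257133369668 min 77.0 med 192.0
body -1.0 cent 0.416400815225275 min 64.0 med 199.0
cap -21.0 cent -19.284615237287092 min 39.0 med 78.0
body -14.500000000000002 cent -14.217553025908378 min 37.0 med 61.0
```

View pics/w7.png

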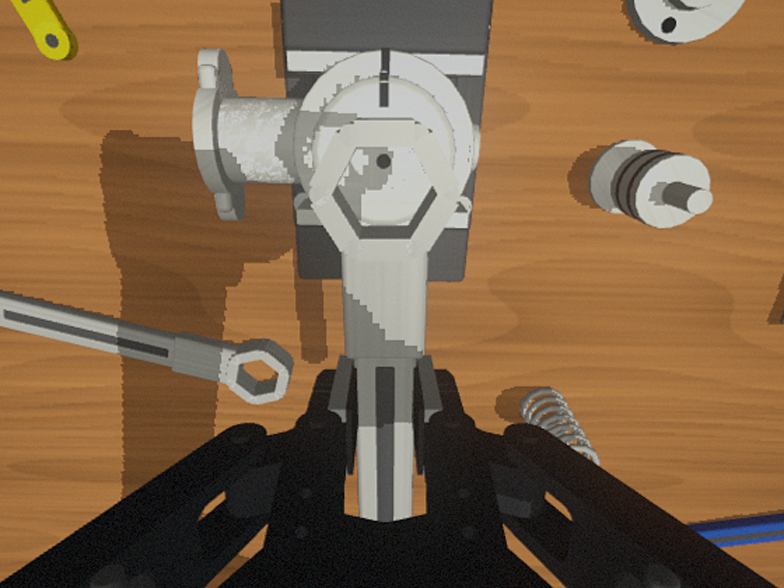

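Lifted clear: the empty hexagon is visible inside the ring, and the lines still meet at x=385. Now I check that the spanner is level and work out the way to the tray.

```bash
python3 - <<'E'
from h import *
from ang import *
d=dict(np.load('pics/w7.npz'))
for u,v in((384,128),(325,190),(447,190),(400,240),(365,260),(405,300),(365,340),(365,440),(405,440),(365,500),(405,500)):print((u,v),dep(d,u/1.4,v/1.4).round(4))
# tray plan check from top depth
t=dict(np.load('pics/top0.npz'))
for x,y in((.62,-.218),(.7,-.2),(.55,-.23)):
  c=t['camera_from_world']@[x,y,.003,1];u=t['intrinsics']@(c[:3]/c[2]);print('floor',dep(t,u[0],u[1]).round(4))
s=state()
print(to([.638,-.217,.19],[180,5.4,3.5],s),to([.638,-.217,.05],[180,5.4,3.5],s))
E
```

```text
(384, 128) [0.6289 0.1714 0.2067]
(325, 190) [0.6127 0.187  0.206 ]
(447, 190) [0.6137 0.1541 0.2068]
(400, 240) [0.5993 0.1661 0.2064]
(365, 260) [0.5932 0.176  0.2069]
(405, 300) [0.5802 0.1638 0.2054]
(365, 340) [0.5657 0.1758 0.2048]
(365, 440) [0.5253 0.1755 0.2049]
(405, 440) [0.5265 0.1615 0.2058]
(365, 500) [0.4967 0.1752 0.2053]
(405, 500) [0.4967 0.1601 0.205 ]
floor [ 0.6199 -0.2179  0.0034]
floor [ 0.7004 -0.2003  0.0012]
floor [ 0.5501 -0.2301  0.0025]
[ 0.084   0.3892 -0.0052 -0.3    -0.3    -2.    ] [ 0.0965  0.3894  0.1342 -0.3    -0.3    -2.    ]
```

Call:
{"op": "arm_command", "data": {
  "deltas": [
    [[0.02, 0.05, 0, 0, 0, -2], [0.04, 0.11, 0, 0, 0, -2], [0.06, 0.17, 0, 0, 0, -2], [0.07, 0.23, 0, 0, 0, -2], [0.08, 0.29, 0, 0, 0, -2], [0.084, 0.34, 0, 0, 0, -2], [0.084, 0.38, 0, 0, 0, -2], [0.084, 0.389, 0, 0, 0, -2]]
  ]
}}

```text
t: 14.62
position: [0.6343, -0.2213, 0.1823]
tool_rot: [-179.9, 5.4, 3.2]
wrist_force: [-0.7, -0.1, -2.1]
finger_gap: 0.0187
grasp_force: 78.7
```

Call:
{"op": "arm_command", "data": {
  "deltas": [
    [[0.003, 0, 0.03, 0, 0, 0], [0.006, 0, 0.06, 0, 0, 0], [0.009, 0, 0.09, 0, 0, 0], [0.011, 0, 0.11, 0, 0, 0], [0.012, 0, 0.12, 0, 0, 0], [0.012, 0, 0.12, 0, 0, 0]]
  ]
}}

```text
t: 15.38
position: [0.6364, -0.2162, 0.0613]
tool_rot: [-179.8, 5.4, 3.5]
wrist_force: [-1.4, -0.7, -1.5]
finger_gap: 0.0186
grasp_force: 78.7
```

```bash
python3 - <<'E'
from h import *
s=state();print(s['t'],s['position'],s['tool_rot'],s['wrist_force'],s['finger_gap'])
d=snapshot('wrist');np.savez('pics/w8.npz',**d)
for v in range(120,340,20): print(v,[tuple(dep(d,u/1.4,v/1.4).round(3)) for u in (365,405)])
# tray side walls near ring, from depth jumps along row
for v in (200,):
  print([(u,)+tuple(dep(d,u/1.4,v/1.4).round(3)) for u in range(20,780,25)])
t=snapshot('top');np.savez('pics/t8.npz',**t)
print(to([.638,-.217,.006],[180,5.4,3.5],s))
E
```

```text
15.375 [ 0.63636578 -0.21616875  0.06131714] [-179.79626568    5.42172569    3.51951006] [-1.37964205 -0.68785267 -1.5404207 ] 0.01862559769641745
120 [(np.float64(0.725), np.float64(-0.207), np.float64(0.077)), (np.float64(0.725), np.float64(-0.217), np.float64(0.077))]
140 [(np.float64(0.72), np.float64(-0.207), np.float64(0.077)), (np.float64(0.721), np.float64(-0.217), np.float64(0.075))]
160 [(np.float64(0.706), np.float64(-0.204), np.float64(0.003)), (np.float64(0.707), np.float64(-0.221), np.float64(0.004))]
180 [(np.float64(0.697), np.float64(-0.204), np.float64(0.002)), (np.float64(0.698), np.float64(-0.222), np.float64(0.003))]
200 [(np.float64(0.689), np.float64(-0.205), np.float64(0.003)), (np.float64(0.69), np.float64(-0.222), np.float64(0.003))]
220 [(np.float64(0.68), np.float64(-0.205), np.float64(0.005)), (np.float64(0.681), np.float64(-0.223), np.float64(0.003))]
240 [(np.float64(0.693), np.float64(-0.208), np.float64(0.076)), (np.float64(0.694), np.float64(-0.219), np.float64(0.077))]
260 [(np.float64(0.687), np.float64(-0.208), np.float64(0.077)), (np.float64(0.68
[... 1760 characters left out ...]
(0.004)), (545, np.float64(0.697), np.float64(-0.277), np.float64(0.02)), (570, np.float64(0.694), np.float64(-0.295), np.float64(0.001)), (595, np.float64(0.695), np.float64(-0.307), np.float64(0.001)), (620, np.float64(0.695), np.float64(-0.317), np.float64(0.002)), (645, np.float64(0.696), np.float64(-0.329), np.float64(0.0)), (670, np.float64(0.696), np.float64(-0.34), np.float64(0.0)), (695, np.float64(0.697), np.float64(-0.351), np.float64(0.001)), (720, np.float64(0.698), np.float64(-0.362), np.float64(0.001)), (745, np.float64(0.699), np.float64(-0.373), np.float64(0.0)), (770, np.float64(0.699), np.float64(-0.384), np.float64(-0.0))]
[ 0.0068  0.0011  0.0549 -0.2     0.02    0.02  ]
```

The spanner sits centred between the tray walls. Lowering slowly.

Call:
{"op": "arm_command", "data": {
  "deltas": [
    [[0.002, 0, 0.02, 0, 0, 0], [0.004, 0, 0.035, 0, 0, 0], [0.005, 0, 0.043, 0, 0, 0], [0.005, 0, 0.048, 0, 0, 0], [0.005, 0, 0.052, 0, 0, 0], [0.005, 0, 0.054, 0, 0, 0], [0.005, 0, 0.054, 0, 0, 0]]
  ]
}}

```text
t: 16.35
position: [0.6363, -0.2163, 0.0074]
tool_rot: [-179.8, 5.4, 3.5]
wrist_force: [0.8, -0.3, -2.3]
finger_gap: 0.0187
grasp_force: 78.7
```

```bash
python3 - <<'E'
from h import *
s=state();print(s['t'],s['position'],s['tool_rot'],s['wrist_force'],s['finger_gap'])
d=snapshot('wrist')
for v in (130,260,300,400,480): print(v,[dep(d,u/1.4,v/1.4).round(4).tolist() for u in (365,405)])
E
```

```text
16.35 [ 0.63625406 -0.21630574  0.00739072] [-179.80946322    5.38660089    3.49381066] [ 0.78129611 -0.25839957 -2.2950049 ] 0.018738623679270962
130 [[0.7224, -0.2069, 0.0232], [0.7229, -0.2171, 0.0214]]
260 [[0.6874, -0.2084, 0.0235], [0.6881, -0.2198, 0.0234]]
300 [[0.6737, -0.2089, 0.0211], [0.6743, -0.221, 0.0207]]
400 [[0.6361, -0.2104, 0.0203], [0.6363, -0.2241, 0.0195]]
480 [[0.6001, -0.212, 0.0207], [0.6011, -0.2268, 0.0208]]
```

Call:
{"op": "arm_command", "data": {
  "deltas": [
    [[0, 0, 0.0015, 0, 0, 0], [0, 0, 0.003, 0, 0, 0], [0, 0, 0.0035, 0, 0, 0], [0, 0, 0.0035, 0, 0, 0]]
  ]
}}

```text
t: 16.9
position: [0.636, -0.2163, 0.0042]
tool_rot: [-179.8, 5.4, 3.5]
wrist_force: [-0.5, 0.6, 1.3]
finger_gap: 0.0185
grasp_force: 80.7
```

Call:
{"op": "arm_command", "data": {
  "deltas": [
    [[0, 0, 0, 0, 0, 0], [0, 0, 0, 0, 0, 0], [0, 0, 0, 0, 0, 0]]
  ],
  "jaw": 0.1,
  "grip_force": 20
}}

```text
t: 17.27
position: [0.636, -0.2164, 0.0039]
tool_rot: [-179.8, 5.4, 3.5]
wrist_force: [0.5, 0.4, -1.3]
finger_gap: 0.0386
grasp_force: 0.0
```

Call:
{"op": "arm_command", "data": {
  "deltas": [
    [[-0.001, 0, -0.01, 0, 0, 0], [-0.003, 0, -0.03, 0, 0, 0], [-0.006, 0, -0.06, 0, 0, 0], [-0.01, 0, -0.11, 0, 0, 0], [-0.05, 0, -0.16, 0, 0, 0], [-0.08, 0, -0.18, 0, 0, 0], [-0.08, 0, -0.18, 0, 0, 0]]
  ]
}}

```text
t: 18.15
position: [0.5725, -0.2228, 0.1947]
tool_rot: [-179.9, 5.1, 3.3]
wrist_force: [1.7, 0.4, 0.6]
finger_gap: 0.0384
grasp_force: 0.0
```

```bash
python3 - <<'E'
from h import *
from mark import marks
s=state();print(s['t'],s['position'],s['tool_rot'],s['wrist_force'],s['finger_gap'])
marks(snapshot('top'))
d=snapshot('wrist');np.savez('pics/w9.npz',**d)
# spanner surface points: height 8..30mm within tray area
v,u=np.mgrid[0:420,0:560];o=np.linalg.inv(d['camera_from_world']);K=d['intrinsics'];z=d['depth']
P=np.stack([(u-K[0,2])/K[0,0]*z,(v-K[1,2])/K[1,1]*z,z,np.ones_like(z)],-1)@o.T
X=P[...,:3][z>0]; C=np.array([.6244,-.2178]);c,s_=np.cos(np.radians(3.5)),np.sin(np.radians(3.5))
L=np.c_[(X[:,:2]-C)@np.array([[c,-s_],[s_,c]]),X[:,2]]
m=(abs(L[:,0])<.14)&(abs(L[:,1])<.055)&(L[:,2]>.009)&(L[:,2]<.05);S=L[m];print(m.sum(),S.min(0),S.max(0))
for a in np.arange(-.12,.14,.02):
  k=(S[:,0]>a)&(S[:,0]<a+.02)
  if k.sum()>5:print(a.round(2),np.median(S[k],0).round(4),S[k,1].min().round(4),S[k,1].max().round(4))
E
```

```text
18.15 [ 0.5724512  -0.22276339  0.19468304] [-179.86071631    5.06845853    3.29415768] [1.71610441 0.40392167 0.61013918] 0.03836473164743062
cap -0.5 cent 1.3356378049042963 min 106.0 med 212.0
body 1.5000000000000002 cent 0.5506000302561004 min 95.0 med 207.0
4846 [-0.10511253 -0.01964889  0.00908059] [0.09726503 0.02066925 0.02147388]
-0.12 [-1.021e-01 -1.000e-04  1.260e-02] -0.0083 0.0082
-0.1 [-0.0897  0.0004  0.0128] -0.0105 0.0103
-0.08 [-0.07   -0.0006  0.013 ] -0.0104 0.0101
-0.06 [-0.05    0.0003  0.0135] -0.0101 0.0108
-0.04 [-0.0299  0.0003  0.0137] -0.0099 0.0105
-0.02 [-0.0097  0.0003  0.0142] -0.0097 0.0103
0.0 [0.0102 0.0002 0.0145] -0.0095 0.0109
0.02 [0.0309 0.001  0.0151] -0.012 0.0133
0.04 [0.0502 0.001  0.0158] -0.0118 0.0136
0.06 [0.0677 0.0009 0.0184] -0.0189 0.0206
0.08 [0.0908 0.0008 0.0188] -0.0196 0.0207
```

The spanner lies flat and centred in the tray, and the lines meet to about 1°. Handing in.

```bash
python3 -c "
from cell import *
print(finish_job())"
```

```text
the job is handed in; nothing more can be done
None
```

The job is handed in, though I saw no verdict from the judge: the witness lines meet to about 1°, and the spanner lies flat and centred in the tray, released on its floor with the gripper raised clear.

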